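Clear the press bed, load a mould, cover it and lock it in

ROBOT

A 6-joint arm with a two-finger parallel gripper is mounted at the origin on the work surface. World frame = base frame: x ahead of the robot, y to its left, z up, the work surface at z = 0. Lengths are in m, angles in degrees, forces in N, time in s.
With the tool pointing down it reaches from about 0.35 to 0.975 m from the base axis. Payload 17.4 kg.
Tool frame: the origin (TCP) lies midway between the tips of the shut fingers; the grasp point (between the pads) lies 19 mm behind it; z points along the fingers, y is the line along which they close (so a half turn about z gives the same grasp; the last joint's range is limited). The gripper opens to 85 mm and grips with 20 to 120 N. Pads are 22 mm wide; open, the fingers measure 114 mm over their backs; the gripper's body (76 mm by 85 mm) begins 54 mm behind the grasp point. The pads swing forward as they close: fully open they stand 13 mm farther back than shut.
Start: joints at [71.345, 6.646, 82.598, -0, 90.757, -2.166], TCP at [0.192, 0.647, 0.231] pointing down, gripper open.
Joint ranges: [-162.19, 162.19], [-47.58, 125.68], [4.15, 143.07], [-65.23, 245.23], [0.69, 171.88], [-170.13, 170.13]. Speed limits (degrees/s): [108.29, 108.29, 127.2, 180, 180, 180].

INTERFACE

Orientations are given as a 3x3 rotation matrix whose columns are the frame's x, y, z axes.
In Python, from plant import manip gives the robot as it stands.
- The arm moves only by the tool jog_arm, never from a script. Its argument "commands" is a list of rows, each a list of 3 entries, a list of its own where there are three numbers: the turn, a rotation vector about the tool's x, y, z in units of 120 degrees (1.0 is 120 degrees), then the shift along the tool's x, y, z in units of 40 cm (1.0 is 40 cm), then the opening, from 0 (shut) to 1 (fully open). In form: [[[ax, ay, az], [tx, ty, tz], gripper], ...]. A call has 1 to 12 rows; each row is the pose to reach, as a shift and turn from the pose commanded when the call began, along the tool's axes at that moment; what a row does not reach only later rows make up. A row lasts 1/10 s, in which the tool goes at most 50 mm and 8.59 degrees, less where a joint would pass 70% of its speed; a pose out of reach is approached as far as the arm can. A call with a number of a shift or a turn outside -1 to 1 is refused whole. A call with a gripper value outside its range is refused whole. The fingers move at their own pace and stop on an object; the grip force is fixed at half the most. Time passes only in rows, so rows that repeat a pose let the fingers close. It gives the time, the measured TCP pose, the force, the opening and the grip force at its end, in the units of the state.
- manip.observe(): the state, without advancing time (a new reading comes with each control period).
- manip.camera(name): name is "side" or "top" or "wrist"; returns (picture, depth): 384x512x3 uint8, red, green, blue; 384x512 float32, m along the optical axis (not along the pixel's ray), 0 where there is no reading.
- manip.calibration(name): a dict with "fov_y" (degrees; the focal length in pixels is half the picture's height over the tangent of half this angle, whatever the lens; pixels are square), "cx", "cy" (the principal point, pixels), "k1" (the pictures are not rectified: a ray, as slopes to the right and down, at radius r is drawn at 1 + k1 r^2 times it, then the intrinsics apply), "rvec" (rotation vector, rad) and "tvec" (3), from world to camera coordinates, as OpenCV has them. Camera axes: x right, y down, z forward; pixel columns grow to the right and rows downward; lengths in m; the calibration is good to about 2 mm. A picture is of the moment at which its call begins: read the wrist's pose just before it. calibration takes no time and is no camera call; for the wrist camera it gives the pose at the moment of the call.
- manip.sign_off(): hands the job in; it is judged then, once.
The state is a dict: "time": time; "joint_pos": joint angles; "dq": joint speeds; "tau": joint torques, N m; "tool_pos": TCP position; "tcp_rot": TCP orientation; "force": force on the tool from outside, world axes, zero at the start; "ft_torque": the same for the moment, N m; "finger_gap": finger opening in m; "grip_force": force on a finger pad.
Only numpy, scipy, OpenCV 4.12 (cv2) and the standard library are available. Lean on these libraries where they do the work, as an engineer would, in place of code of your own. Each camera call takes 0.05 s, during which the arm holds its last target. There are 200 camera calls.

TASK

The wooden bar left lying in the channel of the steel press bed is in the way: lay it down flat in the wooden tray. Then slide the red lower mould along the bed, without lifting it, until it is fully home against the end stop; set the red lid with the black grip down gently and squarely on top of it, edges flush; and last of all swing the yellow gate fully closed behind the mould. Leave the green cup, the white pot and the black spare mould where they are.

Things in the scene. Friction and masses are not known exactly. Their poses are not given: they have to be found in the camera images.
- bed: Fixed steel press bed, plate x -120..120, y -150..190 mm, top z = 10 mm; origin on the table. Dark end stop across the channel: inner face y = -130, top z = 32. Two dark rails (10 thick, tops z = 22, inner faces x = +-79) from the stop to y = 20, then flaring to x = +-100 at y = 62; open mouth at +y. A mould fully home has its origin at x = 0, y = -80, z = 10, square to this frame.
- mould: Loose red lower mould, 150 (x) x 100 (y) x 28 mm high, with six dark grooves along its y. Origin at the centre of its underside, z up. It starts on the bed plate at the mouth end, +y of the bar, a little askew. About 0.3 to 0.6 kg. Too big to grip across.
- bar: Loose pale wooden bar with two brass bands, 120 (x) x 34 (y) x 30 mm high. Origin at the centre of its underside, long axis x. Starts across the bed's channel between the mould and the stop.
- bar_center (a point): Middle of the wooden bar (15 mm above its origin).
- tray: Fixed open wooden tray, 190 (x) x 130 (y) x 25 mm high, walls and floor 5 mm thick, origin at the centre of its underside. It stands on the table left or right of the bed.
- lid: Loose red lid: plate 150 (x) x 100 (y) x 14 mm with a black grip bar centred on top, 100 mm long in x, 18 wide in y, 22 high (top 36 mm above the underside). Origin at the centre of the underside. On the table, on the other side of the bed from the tray. About 0.25 kg.
- gate (a joint): Angle (rad) of the yellow gate: 0 = fully closed (hard stop), arm across the channel along bed -x, front face 6 mm behind a mould that is home; 1.57 = arm along bed +y; starts 1.75 to 2.15 (back and outwards). Arm 100 mm long, 10 thick, 24 to 40 mm above the table, over the rails. Stiff, stays where left.
- gate_pivot (a point): Gate's pivot axis, on the bed outside its +x rail, at bed x = 106, y = -19 mm, 32 mm above the table.
- gate_pin (a point): Centre of the black upright handle pin on the gate arm, 88 mm from the pivot; pin 12 mm in diameter, from 41 to 69 mm above the table.
- cup: Green cup, 68 mm across, 60 mm high, origin at its underside. Bystander.
- pot: White jar with an orange cap, 60 mm across, 75 mm high, origin at its underside. Bystander.
- spare: Closed black spare mould, 150 x 100 x 48 mm, origin at its underside. Bystander.

How it is judged:
By the outcome, as a careful person would: the job done as asked, in the order asked, and still so for the second after the job is handed in, with the robot touching nothing.
It also fails if it takes over 72 s, if anything falls off the work surface, if the arm or the gripper's body presses on something with over 40 N, if the wrist force passes 120 N, or if a joint passes its speed limit or range.

## Working session

There is one attempt and no reset: what is moved stays moved. The work goes in short steps, Python scripts to look and compute and a tool call to move; the robot and the scene stay as the last step left them, time stands still between calls to the robot, and variables do not carry over. Pictures are saved under pics/ and viewed, at most 10 in all, crops included, and the job is handed in when it is done.

Besides the shell and the picture viewer there is one more tool, called after ">>>" in YAML: its name, and indented under it one key for each argument. jog_arm: Moves the arm, as the interface text tells. Its arguments: {"type":"object","properties":{"commands":{"type":"array"}},"required":["commands"]}

```bash
mkdir -p pics; ls
cat > h.py <<'E'
import numpy as np, cv2
from plant import manip
def K(c,shape=(384,512)):
    f=shape[0]/2/np.tan(np.radians(c["fov_y"])/2); return f
def unproj(c,uv,z):
    """pixels -> world points on plane z"""
    f=K(c); uv=np.atleast_2d(np.array(uv,float))
    d=np.column_stack([(uv[:,0]-c["cx"])/f,(uv[:,1]-c["cy"])/f])
    s=d.copy()
    for _ in range(20): s=d/(1+c["k1"]*(s**2).sum(1,keepdims=True))
    R=cv2.Rodrigues(np.array(c["rvec"],float))[0]; t=np.array(c["tvec"],float).ravel()
    o=-R.T@t; r=np.column_stack([s,np.ones(len(s))])@R
    return o+r*((z-o[2])/r[:,2])[:,None]
def cloud(c,D):
    v,u=np.mgrid[:D.shape[0],:D.shape[1]]; uv=np.column_stack([u.ravel(),v.ravel()]).astype(float)
    f=K(c); d=(uv-[c["cx"],c["cy"]])/f; s=d.copy()
    for _ in range(20): s=d/(1+c["k1"]*(s**2).sum(1,keepdims=True))
    R=cv2.Rodrigues(np.array(c["rvec"],float))[0]; t=np.array(c["tvec"],float).ravel()
    P=np.column_stack([s,np.ones(len(s))])*D.reshape(-1,1)
    return ((P-t)@R).reshape(*D.shape,3)
E
cat > a.py <<'E'
from h import *
o=manip.observe(); print(o["time"],o["tool_pos"],np.round(o["tcp_rot"],3).tolist(),o["finger_gap"])
for n in ("top","side"):
    c=manip.calibration(n); p,d=manip.camera(n)
    print(n,c); np.savez(n+"0.npz",p=p,d=d)
    cv2.imwrite(f"pics/{n}0.png",cv2.resize(p[...,::-1],(768,576),interpolation=cv2.INTER_CUBIC))
E
python3 a.py
```

```text
pics
0.0 [0.19154976 0.64704713 0.23056638] [[-0.959, 0.284, -0.0], [0.284, 0.959, -0.001], [0.0, -0.001, -1.0]] 0.08529419552244767
top {'fov_y': 43.140351599844514, 'cx': 259.5701171669495, 'cy': 188.28359266029315, 'k1': -0.009498224883303945, 'rvec': array([ 2.15715052, -2.2008447 ,  0.13241163]), 'tvec': array([0.0115078 , 0.62307793, 1.14622851])}
side {'fov_y': 55.01690104360199, 'cx': 263.8380977686325, 'cy': 191.06901347439833, 'k1': -0.020212487972679476, 'rvec': array([ 0.50461452, -2.66096233,  1.23650574]), 'tvec': array([0.58623409, 0.18813156, 0.72818667])}
```

View pics/top0.png

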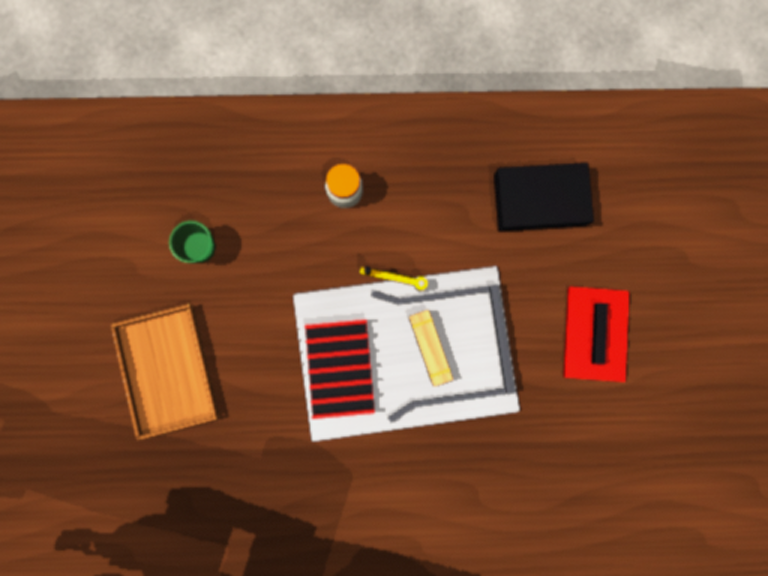

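View pics/side0.png

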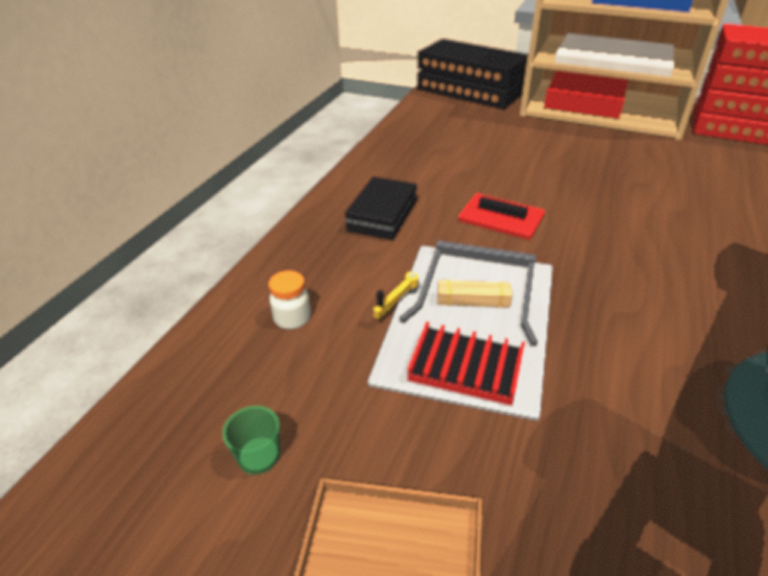

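The top view shows the bed in the middle, with its corners near (295,295), (498,267), (518,410) and (312,440) in the 768-wide picture. The mould is at (340,368), the bar at (430,347), the tray on the left at (168,370) and the lid on the right at (597,334). The gate pivot is at (421,284) with the pin near (366,271). The side view agrees with this.

```bash
cat > m.py <<'E'
from h import *
import sys
def rect(c,mask,z,name,hull=True):
    n,l,s,_=cv2.connectedComponentsWithStats(mask.astype(np.uint8))
    pts=np.column_stack(np.nonzero(mask)[::-1]); w=unproj(c,pts,z)[:,:2]
    (cx,cy),(a,b),th=cv2.minAreaRect((w*1000).astype(np.float32))
    if a<b: a,b,th=b,a,th-90      # th = direction of long side
    th=(th+90)%180-90
    print(name,"centre",round(cx,1),round(cy,1),"size",round(a,1),round(b,1),"long axis deg",round(th,2)); return cx,cy,th
def big(m):
    n,l,s,_=cv2.connectedComponentsWithStats(m.astype(np.uint8)); return l==1+np.argmax(s[1:,4])
def masks(p,W):
    h=cv2.cvtColor(p,cv2.COLOR_RGB2HSV); H,S,V=[h[...,i].astype(int) for i in range(3)]
    inb=lambda x0,x1,y0,y1:(W[...,0]>x0)&(W[...,0]<x1)&(W[...,1]>y0)&(W[...,1]<y1)
    return H,S,V,inb
if __name__=="__main__":
    c=manip.calibration("top"); f=np.load("top0.npz"); p,D=f["p"],f["d"]; W=cloud(c,D)
    H,S,V,inb=masks(p,W); Z=W[...,2]
    for n,(u,v) in dict(table=(360,500),bed=(315,310),mould=(340,360),bar=(432,350),tray=(168,370),lid=(575,330),grip=(600,334),pivot=(421,284),cup=(192,240)).items():
        print(n,np.round(W[int(v/1.5),int(u/1.5)]*1000,1))
    white=big((S<40)&(V>150)&inb(.3,.85,-.3,.5)); rect(c,white,.010,"bed")
    red=((H<6)|(H>174))&(S>180)&(V>110)
    k=np.ones((9,9),np.uint8)
    m=big(red&(W[...,1]<-.1)); rect(c,m,.014,"lid")
    g=(V<70)&cv2.morphologyEx(m.astype(np.uint8),cv2.MORPH_CLOSE,np.ones((15,15),np.uint8)).astype(bool); rect(c,big(g),.036,"grip")
    m=red&(W[...,1]>-.1)&(Z>.030); rect(c,m,.038,"mould")
    m=(H>14)&(H<30)&(S>60)&(V>150)&(Z>.031)&(Z<.05)&inb(.45,.68,-.1,.3);rect(c,big(m),.040,"bar")
    y=(H>24)&(H<33)&(S>200)&(V>120)&(Z>.02);rect(c,big(y),.040,"gate")
    t=(H>8)&(H<22)&(S>100)&(V>120)&(W[...,1]>.25);t=big(t);rect(c,t&(Z>.015),.025,"tray rim");rect(c,t,.025,"tray all")
    pv=c
    cv2.imwrite("x.png",red*255)
    R=cv2.Rodrigues(c["rvec"])[0]; print("cam",-R.T@c["tvec"])
E
python3 m.py
```

```text
table [276.   53.    1.4]
bed [584.1 121.3   8.4]
mould [500.2  82.4  25.1]
bar [513.7 -66.6  37.3]
tray [491.3 361.9   2.5]
lid [ 540.8 -303.3   13.6]
grip [ 534.4 -337.7   37.5]
pivot [619.4 -49.8  42.2]
cup [703.2 324.4   1.9]
bed centre 511.2 -24.6 size 338.7 240.3 long axis deg -83.23
lid centre 534.9 -338.5 size 152.0 104.4 long axis deg -5.46
grip centre 534.7 -336.7 size 93.1 19.6 long axis deg -5.42
mould centre 511.7 -127.8 size 520.8 147.8 long axis deg -83.45
bar centre 517.0 -63.5 size 118.9 34.9 long axis deg 17.62
gate centre 625.8 -18.7 size 83.4 17.5 long axis deg 81.11
tray rim centre 488.2 364.0 size 189.7 130.6 long axis deg 13.57
tray all centre 485.9 452.7 size 336.4 209.7 long axis deg -87.3
cam [0.50463895 0.02415419 1.2028942 ][ WARN:0@0.324] global loadsave.cpp:1063 imwrite_ Unsupported depth image for selected encoder is fallbacked to CV_8U.
```

```bash
cat > g.py <<'E'
from h import *
from scipy.spatial.transform import Rotation as Ro
BO=np.array([.5136,-.0445]); BY=6.77
def bed(x,y):
    a=np.radians(BY); return BO+np.array([np.cos(a)*x-np.sin(a)*y,np.sin(a)*x+np.cos(a)*y])/1000
def cmd(*wps):
    """print rows (world x,y,z m, yaw of tool y deg) relative to the present pose"""
    o=manip.observe(); R0=np.array(o["tcp_rot"]); p0=np.array(o["tool_pos"])
    print("t",round(o["time"],2),"p",np.round(p0*1000,1),"yaw",round(np.degrees(np.arctan2(R0[1,1],R0[0,1])),1),"gap",round(o["finger_gap"]*1000,1),"F",np.round(o["force"],1),"j6",np.round(o["joint_pos"][5],0))
    for x,y,z,w in wps:
        a=np.radians(w); yv=np.array([np.cos(a),np.sin(a),0]); zv=np.array([0,0,-1.]); R=np.column_stack([np.cross(yv,zv),yv,zv])
        r=np.degrees(Ro.from_matrix(R0.T@R).as_rotvec())/120; s=R0.T@(np.array([x,y,z])-p0)/.4
        print((x,y,z,w),"->",np.round(r,4).tolist(),np.round(s,4).tolist(),"rows",int(np.ceil(max(np.linalg.norm(s)*8,np.linalg.norm(r)*120/8.59))))
E
python3 - <<'E'
from m import *; from g import *
c=manip.calibration("top"); f=np.load("top0.npz"); p,D=f["p"],f["d"]; W=cloud(c,D); H,S,V,inb=masks(p,W); Z=W[...,2]
red=((H<6)|(H>174))&(S>180)&(V>110)
m=red&inb(.38,.64,-.02,.2)
rect(c,m&(Z>.03),.038,"mould hi"); rect(c,m,.038,"mould all")
blk=(V<70)&(Z>.045)&inb(.6,.75,-.05,.12); w=unproj(c,np.column_stack(np.nonzero(blk)[::-1]),.069)
print("pin",w.mean(0),blk.sum(),"pivot",bed(106,-19)); d=w.mean(0)[:2]-bed(106,-19); print("r",np.hypot(*d),"gate ang",180-(np.degrees(np.arctan2(d[1],d[0]))-BY))
rect(c,(V<70)&inb(.7,.95,-.5,-.1)&(Z>.03),.048,"spare")
cmd((.517,-.0635,.12,107.6),(.517,-.0635,.017,107.6))
E
```

```text
mould hi centre 511.7 -127.8 size 520.8 147.8 long axis deg -83.45
mould all centre 511.7 -127.8 size 520.8 147.8 long axis deg -83.45
pin [0.63994052 0.03380635 0.069     ] 14 pivot [ 0.6211007  -0.05087181]
r 0.08674866499163907 gate ang 109.3132857692254
spare centre 758.7 -254.8 size 152.0 102.2 long axis deg -87.45
t 0.1 p [191.5 647.1 230.6] yaw 73.5 gap 85.1 F [0.3 0.3 0.2] j6 -2.0
(0.517, -0.0635, 0.12, 107.6) -> [-0.0005, -0.0002, -0.2841] [-1.2844, -1.4721, 0.2781] rows 16
(0.517, -0.0635, 0.017, 107.6) -> [-0.0005, -0.0002, -0.2841] [-1.2845, -1.4718, 0.5356] rows 17
```

>>> jog_arm:
  commands:
    - [[0,0,-0.28],[-0.9,-1.0,0.1],1]
    - [[0,0,-0.28],[-0.9,-1.0,0.1],1]
    - [[0,0,-0.28],[-0.9,-1.0,0.1],1]
    - [[0,0,-0.28],[-0.9,-1.0,0.1],1]
    - [[0,0,-0.28],[-0.9,-1.0,0.1],1]
    - [[0,0,-0.28],[-0.9,-1.0,0.1],1]
    - [[0,0,-0.28],[-0.9,-1.0,0.1],1]
    - [[0,0,-0.28],[-0.9,-1.0,0.1],1]
    - [[0,0,-0.28],[-0.9,-1.0,0.1],1]
    - [[0,0,-0.28],[-0.9,-1.0,0.1],1]
    - [[0,0,-0.28],[-0.9,-1.0,0.1],1]
    - [[0,0,-0.28],[-0.9,-1.0,0.1],1]

```text
time: 1.3
tool_pos: [0.4244, 0.1579, 0.1907]
tcp_rot: [[-0.957, -0.29, -0.0], [-0.29, 0.957, -0.001], [0.001, -0.001, -1.0]]
force: [-0.5, -0.3, 0.4]
finger_gap: 0.0854
grip_force: 0.0
```

Run:
```python
from m import *; from g import *
c=manip.calibration("top"); f=np.load("top0.npz"); p,D=f["p"],f["d"]; W=cloud(c,D); H,S,V,inb=masks(p,W); Z=W[...,2]
red=((H<6)|(H>174))&(S>180)&(V>110)
m=red&inb(.38,.64,-.02,.2)&(Z<.1)
rect(c,m&(Z>.03),.038,"mould hi"); rect(c,m,.038,"mould all")
cmd((.517,-.0635,.12,107.6),(.517,-.0635,.017,107.6))
```

```text
mould hi centre 487.3 81.8 size 144.9 95.5 long axis deg 4.18
mould all centre 487.3 81.8 size 144.9 95.5 long axis deg 4.18
t 1.3 p [424.4 157.9 190.7] yaw 106.8 gap 85.4 F [-0.5 -0.3  0.4] j6 -90.0
(0.517, -0.0635, 0.12, 107.6) -> [-0.0004, -0.0003, -0.0063] [-0.0614, -0.5967, 0.1772] rows 6
(0.517, -0.0635, 0.017, 107.6) -> [-0.0004, -0.0003, -0.0063] [-0.0615, -0.5965, 0.4347] rows 6
```

>>> jog_arm:
  commands:
    - [[0,0,-0.006],[-0.0615,-0.5965,0.2],1]
    - [[0,0,-0.006],[-0.0615,-0.5965,0.2],1]
    - [[0,0,-0.006],[-0.0615,-0.5965,0.2],1]
    - [[0,0,-0.006],[-0.0615,-0.5965,0.2],1]
    - [[0,0,-0.006],[-0.0615,-0.5965,0.2],1]
    - [[0,0,-0.006],[-0.0615,-0.5965,0.2],1]
    - [[0,0,-0.006],[-0.0615,-0.5965,0.2],1]
    - [[0,0,-0.006],[-0.0615,-0.5965,0.3],1]
    - [[0,0,-0.006],[-0.0615,-0.5965,0.38],1]
    - [[0,0,-0.006],[-0.0615,-0.5965,0.434],1]
    - [[0,0,-0.006],[-0.0615,-0.5965,0.434],1]
    - [[0,0,-0.006],[-0.0615,-0.5965,0.434],0]

```text
time: 2.5
tool_pos: [0.5172, -0.0582, 0.0189]
tcp_rot: [[-0.952, -0.307, 0.001], [-0.307, 0.952, 0.0], [-0.001, -0.0, -1.0]]
force: [-0.9, -0.2, 0.2]
finger_gap: 0.0731
grip_force: 0.0
```

>>> jog_arm:
  commands:
    - [[0,0,0],[0,0,0],0]
    - [[0,0,0],[0,0,0],0]
    - [[0,0,0],[0,0,0],0]
    - [[0,0,0],[0,0,0],0]
    - [[0,0,0],[0,0,0],0]
    - [[0,0,0],[0,0,0],0]
    - [[0,0,0],[0,0,0],0]
    - [[0,0,0],[0,0,-0.1],0]
    - [[0,0,0],[0,0,-0.25],0]
    - [[0,0,0],[0,0,-0.25],0]

```text
time: 3.5
tool_pos: [0.5189, -0.0596, 0.1239]
tcp_rot: [[-0.952, -0.306, 0.007], [-0.306, 0.952, -0.001], [-0.007, -0.003, -1.0]]
force: [-0.5, -0.0, -0.8]
finger_gap: 0.0329
grip_force: 60.3
```

Run:
```python
from g import *
cmd((.4882,.364,.11,103.6),(.4882,.364,.016,103.6))
```

```text
t 3.5 p [518.9 -59.6 123.9] yaw 107.8 gap 32.9 F [-0.5 -0.  -0.8] j6 -117.0
(0.4882, 0.364, 0.11, 103.6) -> [-0.0015, 0.0033, 0.0352] [-0.2508, 1.0319, 0.0329] rows 9
(0.4882, 0.364, 0.016, 103.6) -> [-0.0015, 0.0033, 0.0352] [-0.2492, 1.0327, 0.2679] rows 9
```

>>> jog_arm:
  commands:
    - [[0,0,0.035],[-0.24,0.98,0.03],0]
    - [[0,0,0.035],[-0.24,0.98,0.03],0]
    - [[0,0,0.035],[-0.24,0.98,0.03],0]
    - [[0,0,0.035],[-0.24,0.98,0.03],0]
    - [[0,0,0.035],[-0.24,0.98,0.03],0]
    - [[0,0,0.035],[-0.24,0.98,0.03],0]
    - [[0,0,0.035],[-0.24,0.98,0.03],0]
    - [[0,0,0.035],[-0.24,0.98,0.03],0]
    - [[0,0,0.035],[-0.24,0.98,0.03],0]
    - [[0,0,0.035],[-0.24,0.98,0.03],0]
    - [[0,0,0.035],[-0.24,0.98,0.03],0]
    - [[0,0,0.035],[-0.24,0.98,0.03],0]

```text
time: 4.7
tool_pos: [0.4886, 0.3421, 0.1058]
tcp_rot: [[-0.972, -0.234, 0.0], [-0.234, 0.972, -0.0], [-0.0, -0.0, -1.0]]
force: [-0.1, 0.5, -0.2]
finger_gap: 0.0329
grip_force: 60.4
```

Run:
```python
from g import *
cmd((.4882,.364,.06,103.6),(.4882,.364,.015,103.6))
p,d=manip.camera("side"); c=p[150:384,100:420]; cv2.imwrite("pics/s1.png",cv2.resize(c[...,::-1],None,fx=2,fy=2))
```

```text
t 4.7 p [488.6 342.1 105.8] yaw 103.6 gap 32.9 F [-0.1  0.5 -0.2] j6 -71.0
(0.4882, 0.364, 0.06, 103.6) -> [-0.0, 0.0001, -0.0004] [-0.0117, 0.0534, 0.1146] rows 2
(0.4882, 0.364, 0.015, 103.6) -> [-0.0, 0.0001, -0.0004] [-0.0117, 0.0534, 0.2271] rows 2
```

View pics/s1.png

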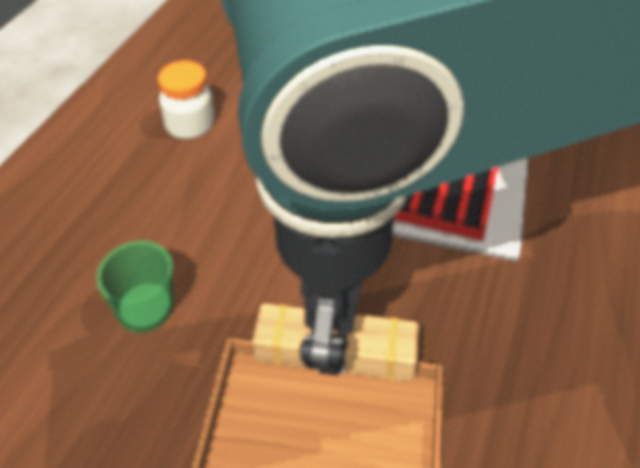

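The bar is held level and centred above the near edge of the tray, with its middle at (325,345) in the crop.

>>> jog_arm:
  commands:
    - [[0,0,0],[-0.0117,0.0534,0.05],0]
    - [[0,0,0],[-0.0117,0.0534,0.15],0]
    - [[0,0,0],[-0.0117,0.0534,0.2],0]
    - [[0,0,0],[-0.0117,0.0534,0.222],0]
    - [[0,0,0],[-0.0117,0.0534,0.231],0]
    - [[0,0,0],[-0.0117,0.0534,0.231],0]
    - [[0,0,0],[-0.0117,0.0534,0.231],0]
    - [[0,0,0],[-0.0117,0.0534,0.231],0.65]
    - [[0,0,0],[-0.0117,0.0534,0.231],0.65]
    - [[0,0,0],[-0.0117,0.0534,0.231],0.65]
    - [[0,0,0],[-0.0117,0.0534,0.231],0.65]
    - [[0,0,0],[-0.0117,0.0534,0.231],0.65]

```text
time: 5.95
tool_pos: [0.4878, 0.3652, 0.0133]
tcp_rot: [[-0.972, -0.236, 0.0], [-0.236, 0.972, 0.0], [-0.0, 0.0, -1.0]]
force: [0.0, -0.2, 0.4]
finger_gap: 0.0554
grip_force: 0.0
```

>>> jog_arm:
  commands:
    - [[0,0,0],[0,0,0],0.65]
    - [[0,0,0],[0,0,-0.1],0.65]
    - [[0,0,0],[0,0,-0.25],0.65]
    - [[0,0,0],[0,0,-0.25],0.65]
    - [[0,0,0],[0,0,-0.25],1]
    - [[0,0,0],[0,0,-0.25],1]

```text
time: 6.55
tool_pos: [0.4875, 0.3649, 0.1123]
tcp_rot: [[-0.972, -0.236, -0.001], [-0.236, 0.972, -0.001], [0.001, -0.0, -1.0]]
force: [0.2, -1.2, -0.4]
finger_gap: 0.0817
grip_force: 0.0
```

Run:
```python
from g import *
# behind the mould: its +y face in bed y = 178; go over y=215
for x in (-11,-5): print(bed(x,215))
a=bed(-9,212); b=bed(0,-19+0)
cmd((*a,.09,6.77),(*a,.002,6.77))
```

```text
[0.47733163 0.16770416]
[0.4832898  0.16841146]
t 6.55 p [487.5 364.9 112.3] yaw 103.6 gap 81.7 F [ 0.2 -1.2 -0.4] j6 -69.0
(np.float64(0.4796713379325396), np.float64(0.16496084572137126), 0.09, 6.77) -> [-0.0005, -0.0002, 0.8072] [0.1369, -0.4812, 0.0559] rows 12
(np.float64(0.4796713379325396), np.float64(0.16496084572137126), 0.002, 6.77) -> [-0.0005, -0.0002, 0.8072] [0.1367, -0.4812, 0.2759] rows 12
```

>>> jog_arm:
  commands:
    - [[0,0,0.807],[0.137,-0.481,0.056],1]
    - [[0,0,0.807],[0.137,-0.481,0.056],1]
    - [[0,0,0.807],[0.137,-0.481,0.056],1]
    - [[0,0,0.807],[0.137,-0.481,0.056],1]
    - [[0,0,0.807],[0.137,-0.481,0.056],1]
    - [[0,0,0.807],[0.137,-0.481,0.056],1]
    - [[0,0,0.807],[0.137,-0.481,0.056],1]
    - [[0,0,0.807],[0.137,-0.481,0.056],1]
    - [[0,0,0.807],[0.137,-0.481,0.056],1]
    - [[0,0,0.807],[0.137,-0.481,0.056],1]
    - [[0,0,0.807],[0.137,-0.481,0.056],1]
    - [[0,0,0.807],[0.137,-0.481,0.056],1]

```text
time: 7.75
tool_pos: [0.4791, 0.165, 0.0889]
tcp_rot: [[-0.113, 0.994, -0.003], [0.994, 0.113, -0.001], [-0.0, -0.003, -1.0]]
force: [-0.4, 0.2, 0.6]
finger_gap: 0.0858
grip_force: 0.0
```

Run:
```python
from g import *
a=bed(-9,212)
cmd((*a,.05,6.77),(*a,.004,6.77),(*bed(-9,190),.004,6.77),(*bed(0,150),.004,6.77),(*bed(0,-5),.004,6.77),(*bed(0,-19),.004,6.77))
```

```text
t 7.75 p [479.1 165.   88.9] yaw 6.5 gap 85.8 F [-0.4  0.2  0.6] j6 10.0
(np.float64(0.4796713379325396), np.float64(0.16496084572137126), 0.05, 6.77) -> [-0.0014, 0.0002, -0.0026] [-0.0003, 0.0016, 0.0972] rows 1
(np.float64(0.4796713379325396), np.float64(0.16496084572137126), 0.004, 6.77) -> [-0.0014, 0.0002, -0.0026] [-0.0002, 0.0019, 0.2122] rows 2
(np.float64(0.4822647867371993), np.float64(0.14311424362178587), 0.004, 6.77) -> [-0.0014, 0.0002, -0.0026] [-0.0552, 0.0022, 0.2122] rows 2
(np.float64(0.4959173945136837), np.float64(0.10445410522444591), 0.004, 6.77) -> [-0.0014, 0.0002, -0.0026] [-0.1551, 0.0253, 0.2122] rows 3
(np.float64(0.5141894201828772), np.float64(-0.04946513684081486), 0.004, 6.77) -> [-0.0014, 0.0002, -0.0026] [-0.5426, 0.0274, 0.2123] rows 5
(np.float64(0.5158397966949333), np.float64(-0.06336751999509647), 0.004, 6.77) -> [-0.0014, 0.0002, -0.0026] [-0.5776, 0.0276, 0.2124] rows 5
```

>>> jog_arm:
  commands:
    - [[-0.0014,0,-0.0026],[0,0.002,0.1],1]
    - [[-0.0014,0,-0.0026],[0,0.002,0.19],1]
    - [[-0.0014,0,-0.0026],[0,0.002,0.212],1]
    - [[-0.0014,0,-0.0026],[-0.02,0.002,0.212],1]
    - [[-0.0014,0,-0.0026],[-0.04,0.002,0.212],1]
    - [[-0.0014,0,-0.0026],[-0.06,0.005,0.212],1]
    - [[-0.0014,0,-0.0026],[-0.08,0.01,0.212],1]
    - [[-0.0014,0,-0.0026],[-0.1,0.015,0.212],1]
    - [[-0.0014,0,-0.0026],[-0.12,0.02,0.212],1]
    - [[-0.0014,0,-0.0026],[-0.14,0.024,0.212],1]
    - [[-0.0014,0,-0.0026],[-0.16,0.026,0.212],1]
    - [[-0.0014,0,-0.0026],[-0.18,0.027,0.212],1]

```text
time: 8.95
tool_pos: [0.4994, 0.0944, 0.0062]
tcp_rot: [[-0.124, 0.992, 0.003], [0.992, 0.124, 0.0], [0.0, 0.003, -1.0]]
force: [-0.4, 3.8, 4.0]
finger_gap: 0.0854
grip_force: 2.3
```

Run:
```python
from g import *
cmd((*bed(0,110),.004,6.77),(*bed(0,-5),.004,6.77),(*bed(0,-19),.004,6.77))
p,d=manip.camera("side"); c=p[150:310,230:400]; cv2.imwrite("pics/s2.png",cv2.resize(c[...,::-1],None,fx=3,fy=3))
```

```text
t 8.95 p [499.4  94.4   6.2] yaw 7.1 gap 85.4 F [-0.4  3.8  4. ] j6 1.0
(np.float64(0.5006327559767014), np.float64(0.064733010497927), 0.004, 6.77) -> [0.0015, -0.0, 0.0028] [-0.074, -0.0062, 0.0055] rows 1
(np.float64(0.5141894201828772), np.float64(-0.04946513684081486), 0.004, 6.77) -> [0.0015, -0.0, 0.0028] [-0.3615, -0.0079, 0.0055] rows 3
(np.float64(0.5158397966949333), np.float64(-0.06336751999509647), 0.004, 6.77) -> [0.0015, -0.0, 0.0028] [-0.3965, -0.0081, 0.0055] rows 4
```

View pics/s2.png

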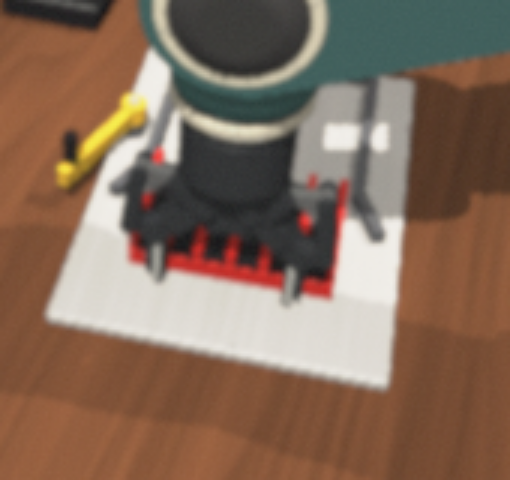

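The fingers are square against the +y face of the mould, at (155,260) and (290,285) in the crop. The mould is entering the flared rails nearly straight.

>>> jog_arm:
  commands:
    - [[0.0015,0,0.0028],[-0.02,-0.002,-0.004],1]
    - [[0.0015,0,0.0028],[-0.05,-0.005,-0.006],1]
    - [[0.0015,0,0.0028],[-0.08,-0.006,-0.006],1]
    - [[0.0015,0,0.0028],[-0.11,-0.006,-0.006],1]
    - [[0.0015,0,0.0028],[-0.14,-0.007,-0.006],1]
    - [[0.0015,0,0.0028],[-0.17,-0.007,-0.006],1]
    - [[0.0015,0,0.0028],[-0.2,-0.007,-0.006],1]
    - [[0.0015,0,0.0028],[-0.23,-0.007,-0.006],1]
    - [[0.0015,0,0.0028],[-0.26,-0.007,-0.006],1]
    - [[0.0015,0,0.0028],[-0.29,-0.008,-0.006],1]
    - [[0.0015,0,0.0028],[-0.32,-0.008,-0.006],1]
    - [[0.0015,0,0.0028],[-0.345,-0.008,-0.006],1]

```text
time: 10.2
tool_pos: [0.5131, -0.0434, 0.0085]
tcp_rot: [[-0.118, 0.993, -0.0], [0.993, 0.118, -0.0], [-0.0, -0.0, -1.0]]
force: [-0.2, 2.0, -1.0]
finger_gap: 0.0853
grip_force: 1.1
```

Run:
```python
from g import *
cmd((*bed(0,-10),.008,6.77),(*bed(0,-19),.008,6.77),(*bed(0,-21),.008,6.77))
```

```text
t 10.2 p [513.1 -43.4   8.5] yaw 6.8 gap 85.3 F [-0.2  2.  -1. ] j6 -14.0
(np.float64(0.5147788403657544), np.float64(-0.054430273681629726), 0.008, 6.77) -> [-0.0001, 0.0, -0.0001] [-0.0279, 0.0009, 0.0012] rows 1
(np.float64(0.5158397966949333), np.float64(-0.06336751999509647), 0.008, 6.77) -> [-0.0001, 0.0, -0.0001] [-0.0504, 0.0009, 0.0012] rows 1
(np.float64(0.5160755647680842), np.float64(-0.06535357473142242), 0.008, 6.77) -> [-0.0001, 0.0, -0.0001] [-0.0554, 0.0009, 0.0012] rows 1
```

>>> jog_arm:
  commands:
    - [[0,0,0],[-0.01,0.001,0],1]
    - [[0,0,0],[-0.02,0.001,0],1]
    - [[0,0,0],[-0.03,0.001,0],1]
    - [[0,0,0],[-0.036,0.001,0],1]
    - [[0,0,0],[-0.041,0.001,0],1]
    - [[0,0,0],[-0.045,0.001,0],1]
    - [[0,0,0],[-0.049,0.001,0],1]
    - [[0,0,0],[-0.049,0.001,0],1]

```text
time: 11.0
tool_pos: [0.5158, -0.0619, 0.0085]
tcp_rot: [[-0.118, 0.993, -0.0], [0.993, 0.118, -0.0], [-0.0, -0.0, -1.0]]
force: [0.1, 0.5, -1.2]
finger_gap: 0.0853
grip_force: 0.2
```

Run:
```python
from g import *
cmd((*bed(0,-19),.008,6.77),(*bed(0,-21),.008,6.77))
```

```text
t 11.0 p [515.8 -61.9   8.5] yaw 6.8 gap 85.3 F [ 0.1  0.5 -1.2] j6 -16.0
(np.float64(0.5158397966949333), np.float64(-0.06336751999509647), 0.008, 6.77) -> [-0.0001, 0.0001, -0.0] [-0.0037, -0.0003, 0.0013] rows 1
(np.float64(0.5160755647680842), np.float64(-0.06535357473142242), 0.008, 6.77) -> [-0.0001, 0.0001, -0.0] [-0.0087, -0.0003, 0.0013] rows 1
```

Next I creep in short calls until the force rises.

>>> jog_arm:
  commands:
    - [[0,0,0],[-0.002,0,0],1]
    - [[0,0,0],[-0.004,0,0],1]
    - [[0,0,0],[-0.006,0,0],1]
    - [[0,0,0],[-0.006,0,0],1]

```text
time: 11.4
tool_pos: [0.516, -0.063, 0.0085]
tcp_rot: [[-0.118, 0.993, -0.0], [0.993, 0.118, 0.002], [0.002, -0.0, -1.0]]
force: [-0.6, 13.3, 2.0]
finger_gap: 0.0852
grip_force: 6.8
```

>>> jog_arm:
  commands:
    - [[0,0,0],[-0.002,0,0],1]
    - [[0,0,0],[-0.004,0,0],1]
    - [[0,0,0],[-0.004,0,0],1]

```text
time: 11.7
tool_pos: [0.516, -0.0632, 0.0085]
tcp_rot: [[-0.118, 0.993, -0.001], [0.993, 0.118, 0.005], [0.005, -0.0, -1.0]]
force: [-3.5, 28.6, 5.0]
finger_gap: 0.0854
grip_force: 14.5
```

>>> jog_arm:
  commands:
    - [[0,0,0],[-0.002,0,0],1]
    - [[0,0,0],[-0.004,0,0],1]
    - [[0,0,0],[-0.004,0,0],1]

```text
time: 12.0
tool_pos: [0.516, -0.0632, 0.0086]
tcp_rot: [[-0.118, 0.993, -0.001], [0.993, 0.118, 0.008], [0.008, -0.001, -1.0]]
force: [-5.7, 43.4, 9.4]
finger_gap: 0.0856
grip_force: 22.1
```

>>> jog_arm:
  commands:
    - [[0,0,0],[0.02,0,0],1]
    - [[0,0,0],[0.06,0,-0.02],1]
    - [[0,0,0],[0.06,0,-0.15],1]
    - [[0,0,0],[0.06,0,-0.3],1]
    - [[0,0,0],[0.06,0,-0.35],1]
    - [[0,0,0],[0.06,0,-0.35],1]

```text
time: 12.6
tool_pos: [0.5153, -0.0433, 0.1544]
tcp_rot: [[-0.118, 0.993, 0.008], [0.993, 0.118, -0.002], [-0.002, 0.007, -1.0]]
force: [0.8, 0.5, -1.0]
finger_gap: 0.0854
grip_force: 0.0
```

Run:
```python
from g import *
cmd((.5348,-.338,.12,84.54),(.5348,-.338,.08,84.54))
```

```text
t 12.6 p [515.3 -43.3 154.4] yaw 6.8 gap 85.4 F [ 0.8  0.5 -1. ] j6 -14.0
(0.5348, -0.338, 0.12, 84.54) -> [0.0022, 0.0034, -0.6481] [-0.7372, -0.0392, 0.0876] rows 10
(0.5348, -0.338, 0.08, 84.54) -> [0.0022, 0.0034, -0.6481] [-0.737, -0.0399, 0.1876] rows 10
```

>>> jog_arm:
  commands:
    - [[0,0,-0.648],[-0.737,-0.039,0.08],1]
    - [[0,0,-0.648],[-0.737,-0.039,0.08],1]
    - [[0,0,-0.648],[-0.737,-0.039,0.08],1]
    - [[0,0,-0.648],[-0.737,-0.039,0.08],1]
    - [[0,0,-0.648],[-0.737,-0.039,0.08],1]
    - [[0,0,-0.648],[-0.737,-0.039,0.08],1]
    - [[0,0,-0.648],[-0.737,-0.039,0.08],1]
    - [[0,0,-0.648],[-0.737,-0.039,0.08],1]
    - [[0,0,-0.648],[-0.737,-0.039,0.08],1]
    - [[0,0,-0.648],[-0.737,-0.039,0.08],0.8]
    - [[0,0,-0.648],[-0.737,-0.039,0.08],0.6]
    - [[0,0,-0.648],[-0.737,-0.039,0.08],0.6]

```text
time: 13.8
tool_pos: [0.5328, -0.3377, 0.1162]
tcp_rot: [[-0.995, 0.097, -0.001], [0.097, 0.995, 0.0], [0.001, -0.0, -1.0]]
force: [0.0, -0.2, -0.3]
finger_gap: 0.0511
grip_force: 0.0
```

Run:
```python
from m import *; from g import *
cmd((.5348,-.338,.06,84.54),(.5348,-.338,.017,84.54))
c=manip.calibration("top"); p,D=manip.camera("top"); np.savez("top1.npz",p=p,d=D); W=cloud(c,D); H,S,V,inb=masks(p,W); Z=W[...,2]
red=((H<6)|(H>174))&(S>180)&(V>110); m=red&inb(.38,.66,-.2,.2)&(Z<.1)
print(m.sum()); x,y,t=rect(c,m,.038,"mould"); print("home expected",bed(0,-80))
h=[(W[...,1]<-.25)&red]; print("lid px",h[0].sum())
cv2.imwrite("pics/t2.png",cv2.resize(p[150:320,50:440,::-1],None,fx=2,fy=2,interpolation=cv2.INTER_CUBIC))
```

```text
t 13.8 p [ 532.8 -337.7  116.2] yaw 84.4 gap 51.1 F [ 0.  -0.2 -0.3] j6 -119.0
(0.5348, -0.338, 0.06, 84.54) -> [-0.0, -0.0003, -0.001] [-0.0051, -0.0003, 0.1406] rows 2
(0.5348, -0.338, 0.017, 84.54) -> [-0.0, -0.0003, -0.001] [-0.0052, -0.0003, 0.2481] rows 2
948
mould centre 520.1 -124.6 size 147.5 99.8 long axis deg 6.78
home expected [ 0.52303072 -0.12394219]
lid px 1477
```

View pics/t2.png

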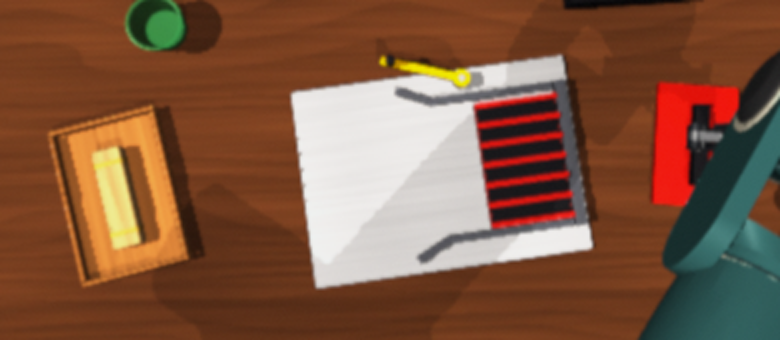

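The bar lies flat in the tray at (118,197) in the crop. The mould is against the stop and square, centred at (525,160). Next I check the lid with the wrist camera.

```bash
cat > w.py <<'E'
from m import *; from g import *
def wr(z,name,save=None):
    c=manip.calibration("wrist"); p,D=manip.camera("wrist"); H,S,V,_=masks(p,cloud(c,D))
    red=big(((H<7)|(H>173))&(S>150)&(V>70)); x,y,t=rect(c,red,z,name)
    R=cv2.Rodrigues(c["rvec"])[0]; print("cam",-R.T@c["tvec"],"touch border",red[0].any(),red[-1].any(),red[:,0].any(),red[:,-1].any())
    if save: cv2.imwrite(f"pics/{save}.png",p[...,::-1])
    return c,p,D,red
E
python3 - <<'E'
from w import *
wr(.014,"lid","w1")
E
```

```text
lid centre 542.3 -337.0 size 167.7 121.8 long axis deg -7.32
cam [ 0.46465187 -0.33208243  0.25835868] touch border False False False False
```

View pics/w1.png

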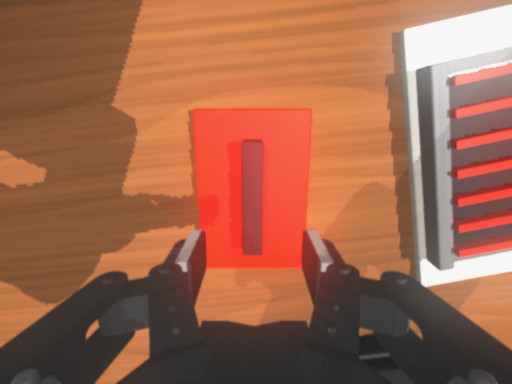

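The wrist view shows the whole lid, with plate corners at (194,108), (311,108) and (307,267), and the grip from (253,140) to (253,254). The rail on the right shows the mould's ribs.

```bash
cat > e.py <<'E'
from w import *
def edges(c,red,z,rows,cols,name):
    """fit the four sides: first/last red pixel over given row range / column range, subpixel-free, then corners on plane z"""
    L=[(np.nonzero(red[r])[0][0]-.5,r) for r in rows]; Rr=[(np.nonzero(red[r])[0][-1]+.5,r) for r in rows]
    T=[(u,np.nonzero(red[:,u])[0][0]-.5) for u in cols]; B=[(u,np.nonzero(red[:,u])[0][-1]+.5) for u in cols]
    F=[]
    for e in (L,T,Rr,B):
        w=unproj(c,e,z)[:,:2]*1000; vx,vy,x,y=cv2.fitLine(w.astype(np.float32),cv2.DIST_HUBER,0,.01,.01).ravel()
        F.append((vy,-vx,vy*x-vx*y)); print(name,"edge dir",round(np.degrees(np.arctan2(vy,vx)),2))
    q=[np.linalg.solve(np.array([F[i][:2],F[j][:2]]),[F[i][2],F[j][2]]) for i,j in ((0,1),(1,2),(2,3),(3,0))]
    q=np.array(q); print(name,"corners",np.round(q,1).tolist(),"centre",q.mean(0).round(2),"sides",[round(float(np.hypot(*(q[i]-q[i-1]))),1) for i in range(4)])
E
python3 - <<'E'
from e import *
c=manip.calibration("wrist"); p,D=manip.camera("wrist"); H,S,V,_=masks(p,np.zeros((384,512,3)))
red=big(((H<6)|(H>174))&(S>225)&(V>180)); print(cv2.boundingRect(red.astype(np.uint8)))
edges(c,red,.014,range(118,220),range(215,292),"lid")
g=((H<8)|(H>168))&(V<150)&(V>60); g[:135]=0; g[262:]=0; g[:,:236]=0; g[:,272:]=0; g=big(g); print(cv2.boundingRect(g.astype(np.uint8)))
E
```

```text
Traceback (most recent call last):
  File "m.py", line 11, in big
    n,l,s,_=cv2.connectedComponentsWithStats(m.astype(np.uint8)); return l==1+np.argmax(s[1:,4])
                                                                              ~~~~~~~~~^^^^^^^^^
ValueError: attempt to get argmax of an empty sequence
```

Run:
```python
from e import *
c=manip.calibration("wrist"); p,D=manip.camera("wrist"); H,S,V,_=masks(p,np.zeros((384,512,3)))
for v,u in((120,250),(240,220),(180,170),(60,250),(200,252)): print(p[v,u],H[v,u],S[v,u],V[v,u])
R,G,B=[p[...,i].astype(int) for i in range(3)]
red=big((R>140)&(G<.3*R)&(abs(G-B)<25)); print(cv2.boundingRect(red.astype(np.uint8)))
edges(c,red,.014,range(118,220),range(215,292),"lid")
g=(R<170)&(G<.6*R); g[:135]=0; g[262:]=0; g[:,:236]=0; g[:,272:]=0; g=big(g); x,y,w,h=cv2.boundingRect(g.astype(np.uint8)); print(x,y,w,h)
print(unproj(c,[[x-.5+w/2,y-.5],[x-.5+w/2,y+h-.5]],.036)*1000)
```

```text
[247  92  68] 4 185 247
[247  70  49] 3 204 247
[221 134  81] 11 162 221
[214 133  80] 12 160 214
[175  77  75] 1 146 175
(197, 139, 109, 128)Traceback (most recent call last):
  File "<stdin>", line 6, in <module>
  File "e.py", line 4, in edges
    L=[(np.nonzero(red[r])[0][0]-.5,r) for r in rows]; Rr=[(np.nonzero(red[r])[0][-1]+.5,r) for r in rows]
        ~~~~~~~~~~~~~~~~~~~~~^^^
IndexError: index 0 is out of bounds for axis 0 with size 0
```

Run:
```python
from e import *
c=manip.calibration("wrist"); p,D=manip.camera("wrist")
R,G,B=[p[...,i].astype(int) for i in range(3)]
red=big((R>120)&(G<.48*R)&(np.indices(R.shape)[1]<380)); print(cv2.boundingRect(red.astype(np.uint8)))
edges(c,red,.014,range(118,220),range(215,292),"lid")
s=D[200,252]; print("grip depth",s)
row=p[:,253].astype(int); print([int(x) for x in np.nonzero(np.abs(np.diff(row[:,0]))>25)[0]])
m=manip.observe(); print(m["tool_pos"])
for n in ((.4,)): print(unproj(c,[[253,139.5],[253,254]],.036)*1000)
```

```text
(193, 108, 125, 167)
lid edge dir -5.64
lid edge dir 84.54
lid edge dir -5.5
lid edge dir 83.43
lid corners [[454.70001220703125, -382.79998779296875], [464.20001220703125, -282.79998779296875], [614.2000122070312, -297.20001220703125], [602.7000122070312, -397.3999938964844]] centre [ 533.95 -340.05] sides [148.7, 100.5, 150.7, 100.9]
grip depth 0.23366487
[139, 253, 254, 324, 325, 326]
[ 0.53286564 -0.33795116  0.11650299]
[[ 483.71848494 -334.38669716   36.        ]
 [ 581.77986348 -343.817276     36.        ]]
```

Run:
```python
from e import *
cmd((.5205,-.122,.14,96.78))
```

```text
t 14.05 p [ 532.9 -338.   116.5] yaw 84.5 gap 51.4 F [-0.4 -0.2  0.7] j6 -119.0
(0.5205, -0.122, 0.14, 96.78) -> [-0.0, -0.0001, -0.1024] [0.0826, 0.5344, -0.0588] rows 5
```

>>> jog_arm:
  commands:
    - [[0,0,-0.1024],[0.083,0.535,-0.06],0.6]
    - [[0,0,-0.1024],[0.083,0.535,-0.06],0.6]
    - [[0,0,-0.1024],[0.083,0.535,-0.06],0.6]
    - [[0,0,-0.1024],[0.083,0.535,-0.06],0.6]
    - [[0,0,-0.1024],[0.083,0.535,-0.06],0.6]
    - [[0,0,-0.1024],[0.083,0.535,-0.06],0.6]
    - [[0,0,-0.1024],[0.083,0.535,-0.06],0.6]
    - [[0,0,-0.1024],[0.083,0.535,-0.06],0.6]
    - [[0,0,-0.1024],[0.083,0.535,-0.06],0.6]

```text
time: 14.95
tool_pos: [0.5202, -0.1228, 0.1402]
tcp_rot: [[-0.993, -0.117, -0.001], [-0.117, 0.993, 0.0], [0.001, 0.0, -1.0]]
force: [0.6, -0.4, 0.4]
finger_gap: 0.0508
grip_force: 0.0
```

Run:
```python
from e import *
c=manip.calibration("wrist"); p,D=manip.camera("wrist"); np.savez("w2.npz",p=p,d=D,**{k:np.array(v) for k,v in c.items()})
cmd()
cv2.imwrite("pics/w2.png",p[...,::-1])
R,G,B=[p[...,i].astype(int) for i in range(3)]
red=(R>110)&(G<.5*R)
red=big(cv2.morphologyEx(red.astype(np.uint8),cv2.MORPH_CLOSE,np.ones((25,25)))); print(cv2.boundingRect(red.astype(np.uint8)))
```

```text
t 15.0 p [ 520.2 -122.7  140.2] yaw 96.7 gap 51.1 F [-0.1 -1.  -0.9] j6 -113.0
(193, 107, 119, 161)
```

View pics/w2.png

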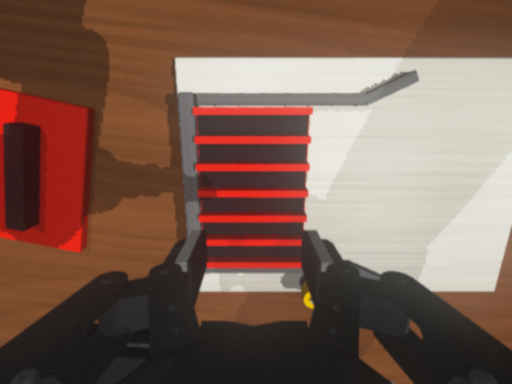

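The ribs of the mould run from about (193,107) to (312,268), nearly the same place in the image as the lid had. It sits square between the rails against the stop.

Run:
```python
from e import *
f=np.load("w2.npz"); p=f["p"]; c={k:f[k] for k in("fov_y","cx","cy","k1","rvec","tvec")}
R,G,B=[p[...,i].astype(int) for i in range(3)]
red=(R>110)&(G<.5*R)&(np.indices(R.shape)[1]>150)
rows=[r for r in range(105,230) if red[r,210:290].mean()>.95]
print(rows)
edges(c,red,.038,rows,range(212,290),"mould")
cmd((.5345,-.3385,.14,84.5),(.534,-.339,.017,84.5))
# rail inner edges on bed check
```

```text
[108, 109, 110, 111, 112, 113, 114, 136, 137, 138, 139, 140, 141, 142, 143, 163, 164, 165, 166, 167, 168, 169, 170, 171, 190, 191, 192, 193, 194, 195, 196, 214, 215, 216, 217, 218, 219, 220, 221, 222]
mould edge dir 6.77
mould edge dir -83.2
mould edge dir 6.6
mould edge dir -83.25
mould corners [[453.1000061035156, -182.8000030517578], [441.29998779296875, -84.4000015258789], [589.2000122070312, -67.30000305175781], [600.7999877929688, -165.1999969482422]] centre [ 521.09 -124.94] sides [148.8, 99.0, 148.8, 98.6]
t 15.0 p [ 520.2 -122.7  140.2] yaw 96.7 gap 51.1 F [-0.1 -1.  -0.9] j6 -113.0
(0.5345, -0.3385, 0.14, 84.5) -> [0.0, -0.0003, 0.102] [0.0277, -0.5399, 0.0005] rows 5
(0.534, -0.339, 0.017, 84.5) -> [0.0, -0.0003, 0.102] [0.0289, -0.541, 0.308] rows 5
```

>>> jog_arm:
  commands:
    - [[0,0,0.102],[0.029,-0.5435,0],0.6]
    - [[0,0,0.102],[0.029,-0.5435,0],0.6]
    - [[0,0,0.102],[0.029,-0.5435,0],0.6]
    - [[0,0,0.102],[0.029,-0.5435,0],0.6]
    - [[0,0,0.102],[0.029,-0.5435,0],0.6]
    - [[0,0,0.102],[0.029,-0.5435,0.05],0.6]
    - [[0,0,0.102],[0.029,-0.5435,0.15],0.6]
    - [[0,0,0.102],[0.029,-0.5435,0.23],0.6]
    - [[0,0,0.102],[0.029,-0.5435,0.28],0.6]
    - [[0,0,0.102],[0.029,-0.5435,0.3],0.6]
    - [[0,0,0.102],[0.029,-0.5435,0.306],0.6]
    - [[0,0,0.102],[0.029,-0.5435,0.306],0.6]

```text
time: 16.2
tool_pos: [0.5348, -0.3394, 0.0189]
tcp_rot: [[-0.996, 0.095, 0.0], [0.095, 0.996, -0.0], [-0.001, -0.0, -1.0]]
force: [1.1, 0.4, -0.6]
finger_gap: 0.0511
grip_force: 0.0
```

Run:
```python
from e import *
cmd((.534,-.340,.017,84.5))
```

```text
t 16.2 p [ 534.8 -339.4   18.9] yaw 84.6 gap 51.1 F [ 1.1  0.4 -0.6] j6 -119.0
(0.534, -0.34, 0.017, 84.5) -> [-0.0002, 0.0003, 0.0006] [0.0018, -0.0017, 0.0047] rows 1
```

>>> jog_arm:
  commands:
    - [[0,0,0],[0,0,0.002],0]
    - [[0,0,0],[0,0,0.002],0]
    - [[0,0,0],[0,0,0.002],0]
    - [[0,0,0],[0,0,0.002],0]
    - [[0,0,0],[0,0,0.002],0]
    - [[0,0,0],[0,0,0.002],0]
    - [[0,0,0],[0,0,0.002],0]

```text
time: 16.9
tool_pos: [0.5349, -0.3393, 0.0185]
tcp_rot: [[-0.996, 0.095, 0.001], [0.095, 0.996, -0.001], [-0.001, -0.001, -1.0]]
force: [-1.1, 1.5, 5.9]
finger_gap: 0.0162
grip_force: 59.9
```

>>> jog_arm:
  commands:
    - [[0,0,0],[0,0,0.002],0]
    - [[0,0,0],[0,0,-0.04],0]
    - [[0,0,0],[0,0,-0.1],0]
    - [[0,0,0],[0,0,-0.2],0]
    - [[0,0,0],[0,0,-0.2],0]
    - [[0,0,0],[0,0,-0.2],0]

```text
time: 17.5
tool_pos: [0.5348, -0.3393, 0.0986]
tcp_rot: [[-0.996, 0.095, 0.001], [0.095, 0.996, -0.001], [-0.002, -0.001, -1.0]]
force: [-1.2, 0.7, -4.2]
finger_gap: 0.0166
grip_force: 59.3
```

Run:
```python
from e import *
cmd((.5211,-.1249,.098,96.75))
```

```text
t 17.5 p [ 534.8 -339.3   98.6] yaw 84.6 gap 16.6 F [-1.2  0.7 -4.2] j6 -119.0
(0.5211, -0.1249, 0.098, 96.75) -> [-0.0006, 0.0007, -0.1015] [0.0847, 0.5303, 0.0008] rows 5
```

>>> jog_arm:
  commands:
    - [[0,0,-0.1015],[0.083,0.53,0],0]
    - [[0,0,-0.1015],[0.083,0.53,0],0]
    - [[0,0,-0.1015],[0.083,0.53,0],0]
    - [[0,0,-0.1015],[0.083,0.53,0],0]
    - [[0,0,-0.1015],[0.083,0.53,0],0]
    - [[0,0,-0.1015],[0.083,0.53,0],0]
    - [[0,0,-0.1015],[0.083,0.53,0],0]
    - [[0,0,-0.1015],[0.083,0.53,0.04],0]
    - [[0,0,-0.1015],[0.083,0.53,0.07],0]
    - [[0,0,-0.1015],[0.083,0.53,0.085],0]
    - [[0,0,-0.1015],[0.083,0.53,0.085],0]
    - [[0,0,-0.1015],[0.083,0.53,0.085],0]

```text
time: 18.7
tool_pos: [0.5215, -0.1252, 0.0632]
tcp_rot: [[-0.993, -0.117, -0.001], [-0.117, 0.993, 0.0], [0.001, 0.0, -1.0]]
force: [0.2, -0.5, -2.6]
finger_gap: 0.0167
grip_force: 59.8
```

Run:
```python
from e import *
cmd((.5219,-.1249,.0585,96.75),(.5219,-.1249,.0565,96.75))
```

```text
t 18.7 p [ 521.5 -125.2   63.2] yaw 96.7 gap 16.7 F [ 0.2 -0.5 -2.6] j6 -113.0
(0.5219, -0.1249, 0.0585, 96.75) -> [0.0001, -0.0003, -0.0002] [-0.0011, 0.0005, 0.0117] rows 1
(0.5219, -0.1249, 0.0565, 96.75) -> [0.0001, -0.0003, -0.0002] [-0.0011, 0.0005, 0.0167] rows 1
```

>>> jog_arm:
  commands:
    - [[0,0,0],[-0.001,0.0005,0.003],0]
    - [[0,0,0],[-0.001,0.0005,0.006],0]
    - [[0,0,0],[-0.001,0.0005,0.009],0]
    - [[0,0,0],[-0.001,0.0005,0.012],0]
    - [[0,0,0],[-0.001,0.0005,0.012],0]
    - [[0,0,0],[-0.001,0.0005,0.012],0]

```text
time: 19.3
tool_pos: [0.5218, -0.1246, 0.0585]
tcp_rot: [[-0.993, -0.118, -0.0], [-0.118, 0.993, -0.0], [0.0, 0.0, -1.0]]
force: [-0.0, 0.2, -3.1]
finger_gap: 0.0166
grip_force: 59.8
```

>>> jog_arm:
  commands:
    - [[0,0,0],[0,0,0.002],0]
    - [[0,0,0],[0,0,0.004],0]
    - [[0,0,0],[0,0,0.004],0]

```text
time: 19.6
tool_pos: [0.5218, -0.1246, 0.0568]
tcp_rot: [[-0.993, -0.118, -0.0], [-0.118, 0.993, 0.0], [0.0, 0.0, -1.0]]
force: [1.0, -0.9, -2.7]
finger_gap: 0.0165
grip_force: 59.8
```

>>> jog_arm:
  commands:
    - [[0,0,0],[0,0,0.001],0]
    - [[0,0,0],[0,0,0.002],0]
    - [[0,0,0],[0,0,0.002],0]

```text
time: 19.9
tool_pos: [0.5219, -0.1247, 0.0564]
tcp_rot: [[-0.993, -0.118, -0.0], [-0.118, 0.993, -0.0], [0.0, -0.0, -1.0]]
force: [-4.7, 0.9, 3.4]
finger_gap: 0.0167
grip_force: 60.5
```

>>> jog_arm:
  commands:
    - [[0,0,0],[0,0,0.001],0]
    - [[0,0,0],[0,0,0.001],0]
    - [[0,0,0],[0,0,0.001],0]

```text
time: 20.2
tool_pos: [0.5219, -0.1247, 0.0564]
tcp_rot: [[-0.993, -0.118, 0.0], [-0.118, 0.993, -0.0], [-0.0, -0.0, -1.0]]
force: [-6.2, 1.4, 8.8]
finger_gap: 0.0168
grip_force: 61.3
```

>>> jog_arm:
  commands:
    - [[0,0,0],[0,0,0],0.45]
    - [[0,0,0],[0,0,0],0.45]
    - [[0,0,0],[0,0,0],0.45]
    - [[0,0,0],[0,0,0],0.45]
    - [[0,0,0],[0,0,0],0.45]
    - [[0,0,0],[0,0,-0.05],0.45]
    - [[0,0,0],[0,0,-0.15],0.45]
    - [[0,0,0],[0,0,-0.245],0.6]
    - [[0,0,0],[0,0,-0.245],0.6]
    - [[0,0,0],[0,0,-0.245],0.6]
    - [[0,0,0],[0,0,-0.245],0.6]

```text
time: 21.3
tool_pos: [0.5214, -0.1245, 0.1524]
tcp_rot: [[-0.993, -0.118, -0.002], [-0.118, 0.993, 0.0], [0.002, 0.001, -1.0]]
force: [-0.1, 0.2, -0.4]
finger_gap: 0.0516
grip_force: 0.0
```

Run:
```python
from e import *
c=manip.calibration("wrist"); p,D=manip.camera("wrist"); cv2.imwrite("pics/w3.png",p[...,::-1])
R,G,B=[p[...,i].astype(int) for i in range(3)]
red=(R>110)&(G<.5*R)&(np.indices(R.shape)[1]>120)&(np.indices(R.shape)[1]<400); red=big(red); print(cv2.boundingRect(red.astype(np.uint8)))
edges(c,red,.052,range(118,220),range(215,292),"lid")
s=np.load("w2.npz")
cmd()
```

```text
(194, 106, 119, 162)
lid edge dir 6.65
lid edge dir -83.18
lid edge dir 6.8
lid edge dir -83.24
lid corners [[453.29998779296875, -183.39999389648438], [441.70001220703125, -85.80000305175781], [588.0999755859375, -68.30000305175781], [599.7000122070312, -166.3000030517578]] centre [ 520.71 -125.94] sides [147.3, 98.3, 147.5, 98.6]
t 21.35 p [ 521.4 -124.5  152.3] yaw 96.8 gap 51.4 F [ 0.   0.4 -0.3] j6 -113.0
```

View pics/w3.png

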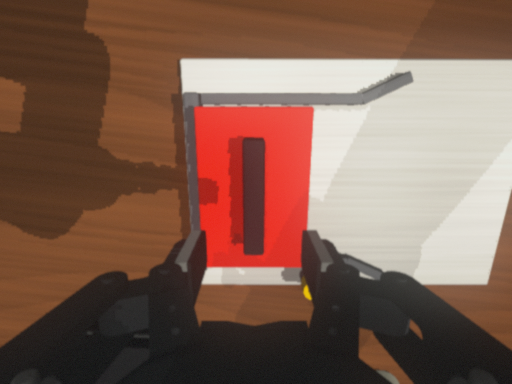

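The lid sits flush on the mould: centres agree within about 1 mm and the edge directions match. Now the gate.

```bash
cat > gate.py <<'E'
from g import *
def wp(a,off,z=.048,r=88):
    q=np.radians(a); u=np.array([-np.cos(q),np.sin(q)]); t=np.array([-np.sin(q),-np.cos(q)])
    b=np.array([106,-19])+r*u-off*t; return (*np.round(bed(*b),4),z,round(BY+90-a,1))
E
python3 - <<'E'
from gate import *
cmd(wp(109.3,38,.15),wp(109.3,38))
f=np.load("top1.npz")
E
```

```text
t 21.35 p [ 521.4 -124.5  152.3] yaw 96.8 gap 51.4 F [ 0.   0.4 -0.3] j6 -113.0
(np.float64(0.6773), np.float64(0.0268), 0.15, -12.5) -> [-0.0007, -0.001, 0.9105] [-0.4316, 0.3298, 0.0051] rows 13
(np.float64(0.6773), np.float64(0.0268), 0.048, -12.5) -> [-0.0007, -0.001, 0.9105] [-0.4321, 0.3296, 0.2601] rows 13
```

>>> jog_arm:
  commands:
    - [[0,0,0.91],[-0.43,0.33,0],0]
    - [[0,0,0.91],[-0.43,0.33,0],0]
    - [[0,0,0.91],[-0.43,0.33,0],0]
    - [[0,0,0.91],[-0.43,0.33,0],0]
    - [[0,0,0.91],[-0.43,0.33,0],0]
    - [[0,0,0.91],[-0.43,0.33,0],0]
    - [[0,0,0.91],[-0.43,0.33,0],0]
    - [[0,0,0.91],[-0.43,0.33,0],0]
    - [[0,0,0.91],[-0.43,0.33,0],0]
    - [[0,0,0.91],[-0.43,0.33,0],0]
    - [[0,0,0.91],[-0.43,0.33,0],0]
    - [[0,0,0.91],[-0.43,0.33,0],0]

```text
time: 22.55
tool_pos: [0.6767, 0.0267, 0.152]
tcp_rot: [[0.112, 0.994, -0.002], [0.994, -0.112, -0.0], [-0.0, -0.002, -1.0]]
force: [-0.3, 0.6, -0.3]
finger_gap: -0.0003
grip_force: 0.0
```

>>> jog_arm:
  commands:
    - [[0,0,0.06],[0,0,0],0]
    - [[0,0,0.06],[0,0,0],0]
    - [[0,0,0.06],[0,0,0],0]

```text
time: 22.85
tool_pos: [0.6769, 0.0267, 0.1527]
tcp_rot: [[0.226, 0.974, -0.002], [0.974, -0.226, -0.0], [-0.0, -0.002, -1.0]]
force: [0.3, -0.1, -0.4]
finger_gap: 0.0001
grip_force: 0.0
```

Run:
```python
from gate import *
cmd(wp(109.3,38),wp(109.3,20.5),*[wp(a,20.5) for a in (104,98,92,86,80)])
```

```text
t 22.85 p [676.9  26.7 152.7] yaw -13.1 gap 0.1 F [ 0.3 -0.1 -0.4] j6 13.0
(np.float64(0.6773), np.float64(0.0268), 0.048, -12.5) -> [-0.0007, 0.0002, -0.0048] [0.0007, 0.0013, 0.2617] rows 3
(np.float64(0.6602), np.float64(0.0306), 0.048, -12.5) -> [-0.0007, 0.0002, -0.0048] [0.0003, -0.0425, 0.2617] rows 3
(np.float64(0.6525), np.float64(0.0338), 0.048, -7.2) -> [-0.0007, 0.0001, -0.0489] [0.0037, -0.063, 0.2618] rows 3
(np.float64(0.6435), np.float64(0.0367), 0.048, -1.2) -> [-0.0007, 0.0001, -0.0989] [0.0057, -0.0866, 0.2618] rows 3
(np.float64(0.6342), np.float64(0.0385), 0.048, 4.8) -> [-0.0007, 0.0001, -0.1489] [0.0048, -0.1103, 0.2618] rows 3
(np.float64(0.6248), np.float64(0.0394), 0.048, 10.8) -> [-0.0007, 0.0, -0.1989] [0.0017, -0.1337, 0.2619] rows 3
(np.float64(0.6153), np.float64(0.0393), 0.048, 16.8) -> [-0.0007, -0.0, -0.2489] [-0.0039, -0.1567, 0.2619] rows 4
```

>>> jog_arm:
  commands:
    - [[0,0,-0.0048],[0.0007,0.001,0.1],0]
    - [[0,0,-0.0048],[0.0007,0.001,0.2],0]
    - [[0,0,-0.0048],[0.0007,0.001,0.26],0]
    - [[0,0,-0.0048],[0.0007,0.001,0.26],0]
    - [[0,0,-0.0048],[0.0003,-0.02,0.26],0]
    - [[0,0,-0.0048],[0.0003,-0.0425,0.26],0]
    - [[0,0,-0.0489],[0.0037,-0.063,0.26],0]
    - [[0,0,-0.0989],[0.0057,-0.0866,0.26],0]
    - [[0,0,-0.1489],[0.0048,-0.11,0.26],0]
    - [[0,0,-0.1989],[0.0017,-0.134,0.26],0]
    - [[0,0,-0.2489],[-0.004,-0.157,0.26],0]
    - [[0,0,-0.2489],[-0.004,-0.157,0.26],0]

```text
time: 24.05
tool_pos: [0.6152, 0.0398, 0.0516]
tcp_rot: [[-0.288, 0.958, 0.002], [0.958, 0.288, 0.0], [-0.001, 0.002, -1.0]]
force: [-0.4, 0.6, 0.0]
finger_gap: -0.0001
grip_force: 0.0
```

Run:
```python
from m import *; from gate import *
cmd(*[wp(a,20.5) for a in range(74,10,-6)])
```

```text
t 24.05 p [615.2  39.8  51.6] yaw 16.7 gap -0.1 F [-0.4  0.6  0. ] j6 -15.0
(np.float64(0.6059), np.float64(0.0382), 0.048, 22.8) -> [0.001, 0.0003, -0.0506] [0.0029, -0.0234, 0.009] rows 1
(np.float64(0.5967), np.float64(0.0361), 0.048, 28.8) -> [0.001, 0.0004, -0.1006] [0.0045, -0.0469, 0.0089] rows 2
(np.float64(0.5878), np.float64(0.0331), 0.048, 34.8) -> [0.001, 0.0004, -0.1506] [0.0038, -0.0704, 0.0089] rows 3
(np.float64(0.5792), np.float64(0.0292), 0.048, 40.8) -> [0.0009, 0.0005, -0.2006] [0.0006, -0.0938, 0.0088] rows 3
(np.float64(0.571), np.float64(0.0243), 0.048, 46.8) -> [0.0009, 0.0005, -0.2506] [-0.0052, -0.1169, 0.0088] rows 4
(np.float64(0.5634), np.float64(0.0187), 0.048, 52.8) -> [0.0009, 0.0006, -0.3006] [-0.0132, -0.1391, 0.0088] rows 5
(np.float64(0.5565), np.float64(0.0123), 0.048, 58.8) -> [0.0009, 0.0006, -0.3506] [-0.0235, -0.1603, 0.0087] rows 5
(np.float64(0.5502), np.float64(0.0052), 0.048, 64.8) -> [0.0008, 0.0007, -0.4006] [-0.036, -0.1805, 0.0087] rows 6
(np.float64(0.5448), np.float64(-0.0025), 0.048, 70.8) -> [0.0008, 0.0007, -0.4506] [-0.0505, -0.1989, 0.0087] rows 7
(np.float64(0.5401), np.float64(-0.0108), 0.048, 76.8) -> [0.0008, 0.0008, -0.5006] [-0.067, -0.2162, 0.0086] rows 7
(np.float64(0.5364), np.float64(-0.0195), 0.048, 82.8) -> [0.0007, 0.0008, -0.5506] [-0.0852, -0.2313, 0.0086] rows 8
```

Run:
```python
from m import *; from gate import *
for n in("wrist","side"):
    c=manip.calibration(n); p,D=manip.camera(n); H,S,V,_=masks(p,np.zeros((384,512,3)))
    y=(H>23)&(H<34)&(S>150)&(V>80)
    if y.sum()<20: print(n,"none",y.sum()); continue
    y=big(y); w=unproj(c,np.column_stack(np.nonzero(y)[::-1]),.040)[:,:2]
    v=(w-bed(106,-19))*1000; far=v[np.argsort(-np.hypot(*v.T))[:15]].mean(0)
    print(n,y.sum(),"far",far,"angle",180-(np.degrees(np.arctan2(far[1],far[0]))-BY)); rect(c,y,.04,n)
```

```text
wrist 129 far [-27.9989888   94.72804935] angle 80.3037794532048
wrist centre 593.4 40.9 size 7.6 6.9 long axis deg 15.21
side none 6
```

The gate is following, now at about 80°. I continue the sweep.

>>> jog_arm:
  commands:
    - [[0,0,-0.05],[0.003,-0.0235,0.005],0]
    - [[0,0,-0.1],[0.0045,-0.047,0.005],0]
    - [[0,0,-0.15],[0.0038,-0.07,0.005],0]
    - [[0,0,-0.2],[0.0006,-0.094,0.005],0]
    - [[0,0,-0.25],[-0.005,-0.117,0.005],0]
    - [[0,0,-0.3],[-0.013,-0.139,0.005],0]
    - [[0,0,-0.35],[-0.0235,-0.16,0.005],0]
    - [[0,0,-0.4],[-0.036,-0.18,0.005],0]
    - [[0,0,-0.45],[-0.0505,-0.199,0.005],0]
    - [[0,0,-0.5],[-0.067,-0.216,0.005],0]
    - [[0,0,-0.55],[-0.085,-0.231,0.005],0]
    - [[0,0,-0.55],[-0.085,-0.231,0.005],0]

```text
time: 25.35
tool_pos: [0.537, -0.02, 0.0483]
tcp_rot: [[-0.991, 0.13, 0.001], [0.13, 0.991, -0.0], [-0.001, -0.0, -1.0]]
force: [0.1, 0.3, -0.4]
finger_gap: -0.0004
grip_force: 0.0
```

Run:
```python
from m import *; from gate import *
cmd(*[wp(a,20.5) for a in (10,6,3,1,0,-2)])
```

```text
t 25.35 p [537.  -20.   48.3] yaw 82.5 gap -0.4 F [ 0.1  0.3 -0.4] j6 -87.0
(np.float64(0.5344), np.float64(-0.0254), 0.048, 86.8) -> [-0.0001, 0.0003, -0.0358] [0.0047, -0.0142, 0.0007] rows 1
(np.float64(0.5328), np.float64(-0.0316), 0.048, 90.8) -> [-0.0001, 0.0003, -0.0691] [0.0066, -0.0301, 0.0007] rows 1
(np.float64(0.5319), np.float64(-0.0362), 0.048, 93.8) -> [-0.0001, 0.0003, -0.0941] [0.0074, -0.0418, 0.0007] rows 2
(np.float64(0.5315), np.float64(-0.0393), 0.048, 95.8) -> [-0.0001, 0.0003, -0.1108] [0.0074, -0.0496, 0.0007] rows 2
(np.float64(0.5313), np.float64(-0.0409), 0.048, 96.8) -> [-0.0001, 0.0003, -0.1191] [0.0073, -0.0536, 0.0007] rows 2
(np.float64(0.531), np.float64(-0.044), 0.048, 98.8) -> [-0.0001, 0.0003, -0.1358] [0.0071, -0.0614, 0.0007] rows 2
```

>>> jog_arm:
  commands:
    - [[0,0,-0.036],[0.0047,-0.014,0],0]
    - [[0,0,-0.069],[0.0066,-0.03,0],0]
    - [[0,0,-0.094],[0.0074,-0.042,0],0]
    - [[0,0,-0.119],[0.0074,-0.05,0],0]
    - [[0,0,-0.119],[0.0074,-0.05,0],0]
    - [[0,0,-0.119],[0.0074,-0.05,0],0]

```text
time: 25.95
tool_pos: [0.5316, -0.0386, 0.0479]
tcp_rot: [[-0.993, -0.115, 0.0], [-0.115, 0.993, -0.0], [-0.0, -0.0, -1.0]]
force: [0.9, 0.1, -0.2]
finger_gap: 0.0
grip_force: 0.0
```

>>> jog_arm:
  commands:
    - [[0,0,0],[0,-0.002,0],0]
    - [[0,0,0],[0,-0.004,0],0]
    - [[0,0,0],[0,-0.004,0],0]

```text
time: 26.25
tool_pos: [0.5316, -0.0404, 0.0478]
tcp_rot: [[-0.993, -0.118, -0.0], [-0.118, 0.993, 0.0], [0.0, 0.0, -1.0]]
force: [-0.5, 1.6, 0.3]
finger_gap: -0.0001
grip_force: 0.5
```

>>> jog_arm:
  commands:
    - [[0,0,0],[0,-0.002,0],0]
    - [[0,0,0],[0,-0.004,0],0]
    - [[0,0,0],[0,-0.004,0],0]

```text
time: 26.55
tool_pos: [0.5316, -0.0416, 0.0478]
tcp_rot: [[-0.993, -0.119, -0.0], [-0.119, 0.993, 0.001], [0.0, 0.001, -1.0]]
force: [-0.8, 5.4, 1.7]
finger_gap: 0.0001
grip_force: 2.9
```

>>> jog_arm:
  commands:
    - [[0,0,0],[0,-0.003,0],0]
    - [[0,0,0],[0,-0.005,0],0]
    - [[0,0,0],[0,-0.005,0],0]

```text
time: 26.85
tool_pos: [0.5317, -0.0422, 0.0477]
tcp_rot: [[-0.993, -0.119, -0.001], [-0.119, 0.993, 0.004], [0.0, 0.004, -1.0]]
force: [-2.3, 19.1, 4.6]
finger_gap: 0.0
grip_force: 9.6
```

>>> jog_arm:
  commands:
    - [[0,0,0],[0,-0.002,0],0]
    - [[0,0,0],[0,-0.004,0],0]
    - [[0,0,0],[0,-0.004,0],0]

```text
time: 27.15
tool_pos: [0.5317, -0.0427, 0.0477]
tcp_rot: [[-0.993, -0.12, -0.001], [-0.12, 0.993, 0.006], [0.001, 0.006, -1.0]]
force: [-4.0, 29.7, 6.0]
finger_gap: 0.0001
grip_force: 15.2
```

>>> jog_arm:
  commands:
    - [[0,0,0],[0,0.02,0],0]
    - [[0,0,0],[0,0.06,0],0]
    - [[0,0,0],[0,0.08,-0.1],0]
    - [[0,0,0],[0,0.08,-0.25],0]
    - [[0,0,0],[0,0.3,-0.4],0]
    - [[0,0,0],[0,0.5,-0.4],0]
    - [[0,0,0],[0,0.7,-0.4],0]
    - [[0,0,0],[0,0.9,-0.4],0]
    - [[0,0,0],[0,0.9,-0.4],0]
    - [[0,0,0],[0,0.9,-0.4],0]
    - [[0,0,0],[0,0.9,-0.4],0]

```text
time: 28.25
tool_pos: [0.488, 0.3147, 0.208]
tcp_rot: [[-0.993, -0.12, 0.0], [-0.12, 0.993, 0.0], [-0.0, -0.0, -1.0]]
force: [1.3, -0.3, -0.4]
finger_gap: 0.0001
grip_force: 0.0
```

Run:
```python
from m import *; from gate import *
cmd()
c=manip.calibration("top"); p,D=manip.camera("top"); W=cloud(c,D); H,S,V,inb=masks(p,W)
y=big((H>23)&(H<34)&(S>150)&(V>80)&inb(.45,.75,-.2,.1)); rect(c,y,.04,"gate"); print("bed x dir",BY)
red=big(((H<6)|(H>174))&(S>180)&(V>110)&inb(.4,.65,-.25,0)); rect(c,red,.052,"lid")
for n,q in(("spare",(.7587,-.2548)),):pass
cv2.imwrite("pics/t9.png",cv2.resize(p[60:320,100:500,::-1],None,fx=2,fy=2,interpolation=cv2.INTER_CUBIC))
```

```text
t 28.25 p [488.  314.7 208. ] yaw 96.9 gap 0.1 F [ 1.3 -0.3 -0.4] j6 -67.0
gate centre 591.8 -52.7 size 80.5 17.6 long axis deg 3.06
bed x dir 6.77
lid centre 520.9 -123.8 size 148.7 102.5 long axis deg 6.74
```

View pics/t9.png

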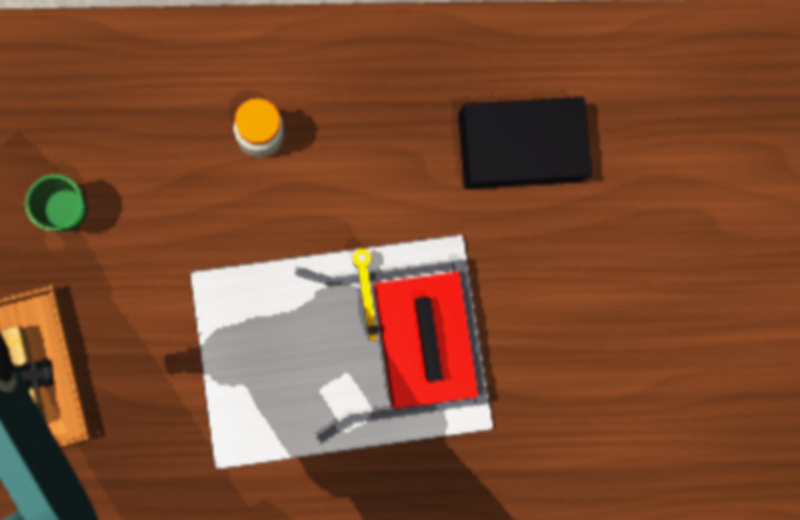

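The lid is seated flush, and the gate lies across behind it from its hub at (362,258) to its pin at (375,328). The bystanders have not moved. I check the gate angle once more with a line fit.

Run:
```python
from m import *; from gate import *
for n in("top","side"):
    c=manip.calibration(n); p,D=manip.camera(n); H,S,V,_=masks(p,np.zeros((384,512,3)))
    y=(H>22)&(H<36)&(S>130)&(V>60); W=unproj(c,np.column_stack(np.nonzero(y)[::-1]),.04)[:,:2]
    a=np.radians(BY); v=(W-BO)*1000; b=np.column_stack([v[:,0]*np.cos(a)+v[:,1]*np.sin(a),-v[:,0]*np.sin(a)+v[:,1]*np.cos(a)])
    k=(b[:,0]>0)&(b[:,0]<125)&(abs(b[:,1]+19)<25); b=b[k]
    for lo in range(0,125,10):
        q=b[(b[:,0]>=lo)&(b[:,0]<lo+10)]
        if len(q): print(n,lo,len(q),"y %.1f..%.1f mean %.1f"%(q[:,1].min(),q[:,1].max(),q[:,1].mean()))
```

```text
top 20 1 y -21.5..-21.5 mean -21.5
top 30 17 y -25.3..-15.4 mean -20.8
top 40 21 y -24.3..-12.4 mean -18.7
top 50 21 y -24.6..-12.7 mean -18.3
top 60 21 y -24.7..-14.1 mean -19.5
top 70 19 y -24.0..-13.8 mean -19.2
top 80 22 y -25.1..-12.5 mean -19.3
top 90 22 y -26.8..-12.1 mean -19.2
top 100 21 y -28.2..-10.1 mean -19.0
top 110 18 y -26.2..-11.5 mean -19.0
side 10 1 y -22.5..-22.5 mean -22.5
```

```bash
python3 -c "
from plant import manip; print(manip.sign_off())"
```

```text
the job is handed in; nothing more can be done
None
```

The job is handed in, at about 28 s of the 72 s allowed: the bar is flat in the tray, the mould is home against the stop, the lid is flush on it to within about 1 mm, and the gate is fully closed; the cup, pot and spare mould were not touched.

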